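# Make up the sink kit and the washroom kit from the cupboard stock

## Robot

A 6-joint arm with a two-finger parallel gripper is mounted at the origin on the work surface. World frame = base frame: x ahead of the robot, y to its left, z up, the work surface at z = 0. Lengths are in m, angles in degrees, forces in N, time in s.
With the tool pointing down it reaches from about 0.375 to 0.75 m from the base axis. Payload 9 kg.
Tool frame: the origin (TCP) lies where the fingers leave the gripper's body, on its centre line; the fingertips stand 73 mm ahead of it and the grasp point (between the pads) lies 54 mm ahead of it (robot.tip_reach is the distance from the TCP to the fingertips, in m); z points along the fingers, y is the direction in which the jaws open and shut (so a half turn about z gives the same grasp; the last joint's range is limited). The gripper opens to 85 mm and grips with 20 to 120 N. Pads are 22 mm wide; open, the fingers measure 114 mm over their backs; the gripper's body (76 mm by 85 mm) begins 54 mm behind the grasp point. The pads swing forward as they close: fully open they stand 13 mm farther back than shut.
Start: joints at [60.235, 5.964, 5.575, 89.605, 0, 77.527], TCP at [0.178, 0.573, 0.304] pointing down, gripper open.
Joint ranges: [-171.21, 171.21], [-48.23, 106.86], [-62.78, 66.21], [-105.2, 120.99], [-86.42, 89.51], [-180, 180]. Speed limits (degrees/s): [127.2, 127.2, 147.25, 180, 180, 180].

## Interface

Orientations are given as [roll, pitch, yaw] about the fixed x, y, z axes, in that order (R = Rz(yaw) Ry(pitch) Rx(roll)).
In Python, from plant import robot gives the robot as it stands. Calls block until the motion is done:
- robot.move_pose(position, orientation): joint-space move of the TCP to a pose.
- robot.line_to(position, vel=0.15, rotation=None, guard=None): straight line of the TCP; rotation=None keeps the orientation; vel is the mean speed in m/s. With guard (N) it stops when the force on the tool has changed by that much, and returns True; else False.
- robot.goto_joints(angles): joint-space move.
- robot.set_gripper(opening): finger opening in m; the grip force is fixed at half the most; returns when the fingers have stopped.
- robot.pause(seconds).
- robot.ik(position, orientation): joint angles nearest the present ones, or None.
- robot.observe(): the state.
- robot.grab_frame(name): name is "side" or "top"; returns the picture (384x512x3 uint8, blue, green, red); there is no depth.
- robot.get_calibration(name): a dict with "vertical_fov" (degrees; the focal length in pixels is half the picture's height over the tangent of half this angle, whatever the lens; pixels are square), "cx", "cy" (the principal point, pixels), "k1" (the pictures are not rectified: a ray, as slopes to the right and down, at radius r is drawn at 1 + k1 r^2 times it, then the intrinsics apply), "rvec" (rotation vector, rad) and "tvec" (3), from world to camera coordinates, as OpenCV has them. Camera axes: x right, y down, z forward; pixel columns grow to the right and rows downward; lengths in m; the calibration is good to about 2 mm. A picture is of the moment at which its call begins. get_calibration takes no time and is no camera call.
A pose or a line that the arm cannot do raises robot.IKError and nothing moves.
- robot.job_done(): hands the job in, once; it reports no verdict.
The state is a dict: "time": time; "q": joint angles; "qvel": joint speeds; "joint_torque": joint torques, N m; "tool_pos": TCP position; "tcp_rot": TCP orientation; "ft_force": force on the tool from outside, world axes, zero at the start; "torque": the same for the moment, N m; "gripper_width": finger opening in m.
Only numpy, scipy, OpenCV 4.12 (cv2) and the standard library are available. Lean on these libraries where they do the work, as an engineer would, in place of code of your own. Each camera call takes 0.05 s, during which the arm holds its last target.

## Task

Make up the two cleaning kits from the stock on the shelf: the tray with three compartments is the sink kit and gets the orange funnel (standing on its wide mouth, as now), the steel drain strainer and the large glass jar, one to a compartment in any order, and the tray with two compartments is the washroom kit and gets the wooden scrubbing brush, bristles down, in its long compartment and the small glass jar in its square one. Everything must end upright and flat on the floor of its compartment, let go and at rest. Do not drop the glass jars, and leave the sink plug, the polish tin and the carton where they stand.

Things in the scene. Friction and masses are not known exactly. Their poses are not given: they have to be found in the camera images.
- tray3: Grey plastic kit tray, THREE equal compartments in a row; 304 mm long (x) by 108 wide (y), walls 18 high and 4 thick, floor 4 thick. Fixed. Origin: centre of its underside on the shelf (z=0), z up. Compartments 96 (x) by 100 (y) inside, centred at x = -100, 0, +100, y = 0 in its frame. Hand loops stick out 18 mm at the ends. Long axis within 0.12 rad of world x.
- tray2: Grey plastic kit tray, TWO compartments; 248 mm long (x) by 108 wide (y), walls 18 high and 4 thick, floor 4 thick. Fixed. Origin: centre of its underside on the shelf (z=0), z up. Long compartment 140 (x) by 100 (y) inside, centred at x = -50, y = 0 in its frame; square one 96 by 100, centred at x = +72, y = 0. Hand loops stick out 18 mm at the ends. Long axis within 0.12 rad of world x.
- funnel_grip (a point): Orange plastic funnel, 100 mm high, standing on its wide mouth (72 across), spout straight up. The cone ends 46 up; the spout tapers from 21 to 17 across. This point: on the axis in the spout, 76 above the underside, where it is 19 across; grip it there. 60 g. Loose; z up; round, yaw is of no account.
- strainer_grip (a point): Stainless steel drain strainer: perforated basket 73 mm across the rim, 27 high, standing on its base, with a knob on a post in the middle. Knob: upright cylinder 16 across, from 40 to 70 above the underside. This point: on the axis in the knob, 55 above the underside; grip it there. About 0.14 kg. Loose; z up; round, yaw is of no account.
- large_jar_mid (a point): The LARGE clear glass jar, steel twist cap, white tablets inside: 60 mm across, 88 high; cap 52 across, 16 high. This point: on the axis half-way up, 44 above the underside; straight-sided there. About 0.26 kg. Loose; z up; round, yaw is of no account.
- small_jar_mid (a point): The SMALL clear glass jar, steel twist cap, white tablets inside: 44 mm across, 74 high; cap 36 across, 16 high. This point: on the axis half-way up, 37 above the underside; straight-sided there. About 0.14 kg. Loose; z up; round, yaw is of no account.
- brush_back (a point): Wooden scrubbing brush lying bristles down: wooden back 112 mm long (x) by 46 wide (y), 24 thick, on 26 of stiff pale bristles, 50 high in all. This point: centre of the wooden back, 38 above the underside; z up. Grip across the 46 width. About 0.13 kg. Loose, at any yaw.
- sink_plug: Bystander among the stock: black rubber sink plug with a steel stub and ring, 50 mm across, 24 mm high; origin at the centre of its underside. Loose.
- tin: Bystander beside the stock: flat round metal polish tin, 67 mm across, 34 mm high; origin at the centre of its underside. Loose.
- carton: Bystander beside the stock: small plain cardboard carton, 66 (x) by 48 (y) by 60 mm high; origin at the centre of its underside. Loose.
There are look-alikes about, which are no part of the job. Of the things shaped like the part that bears funnel_grip, the orange one is meant.

How it is judged (in metres and radians):
At the end, for the whole second after the job is handed in: Funnel, strainer and large jar in separate compartments of the three-compartment tray; brush in the long and small jar in the square compartment of the other: upright (tilt under 0.12 rad), resting on the tray floor (height within 6 mm), point inside the compartment walls, at rest (x of funnel_grip in the frame of tray3 between -0.146 and 0.146 m and y of funnel_grip in the frame of tray3 between -0.048 and 0.048 m and z of funnel_grip in the frame of tray3 between 0.074 and 0.086 m and angle between each of funnel_grip, strainer_grip, large_jar_mid, brush_back, small_jar_mid's own z axis and vertical below 0.12 rad and linear speed of each of funnel, strainer, large_jar, scrub_brush, small_jar below 0.02 m/s and angular speed of each of funnel, strainer, large_jar, scrub_brush, small_jar below 0.2 rad/s and x of strainer_grip in the frame of tray3 between -0.146 and 0.146 m and y of strainer_grip in the frame of tray3 between -0.048 and 0.048 m and z of strainer_grip in the frame of tray3 between 0.053 and 0.065 m and x of large_jar_mid in the frame of tray3 between -0.146 and 0.146 m and y of large_jar_mid in the frame of tray3 between -0.048 and 0.048 m and z of large_jar_mid in the frame of tray3 between 0.042 and 0.054 m and x of brush_back in the frame of tray2 between -0.12 and 0.02 m and y of brush_back in the frame of tray2 between -0.048 and 0.048 m and z of brush_back in the frame of tray2 between 0.036 and 0.048 m and x of small_jar_mid in the frame of tray2 between 0.024 and 0.12 m and y of small_jar_mid in the frame of tray2 between -0.048 and 0.048 m and z of small_jar_mid in the frame of tray2 between 0.035 and 0.047 m); the robot touches nothing.
It fails at once if the large glass jar is dropped: it falls free of the fingers faster than 0.6 m/s (a fall of about 2 cm) (linear speed of large_jar above 0.6 m/s and contact force between the fingers and large_jar below 0.05 N).
It fails at once if the small glass jar is dropped: it falls free of the fingers faster than 0.6 m/s (a fall of about 2 cm) (linear speed of small_jar above 0.6 m/s and contact force between the fingers and small_jar below 0.05 N).
It fails at once if the sink plug is shoved more than 30 mm from where it stood (distance of sink_plug from where it was at the start of the episode above 0.03 m).
It fails at once if the polish tin is shoved more than 30 mm from where it stood (distance of tin from where it was at the start of the episode above 0.03 m).
It fails at once if the carton is shoved more than 30 mm from where it stood (distance of carton from where it was at the start of the episode above 0.03 m).
It also fails if it takes over 136 s, if anything falls off the work surface, if the arm or the gripper's body presses on something with over 40 N, if the wrist force passes 120 N, or if a joint passes its speed limit or range.

## Working session

There is one attempt and no reset: what is moved stays moved. The work goes in short steps, each a Python script; the robot and the scene stay as the last script left them, time stands still between calls to the robot, and variables do not carry over. Pictures are saved under pics/ and viewed, and the job is handed in when it is done.

```bash
ls; mkdir -p pics; python3 - <<'E'
from plant import robot
import cv2
for n in("top","side"):
    cv2.imwrite(f"pics/{n}0.png",robot.grab_frame(n)); print(n,robot.get_calibration(n))
print(robot.observe(), robot.tip_reach)
E
```

```text
pics
top {'vertical_fov': 44.492260799757965, 'cx': 253.17054978331817, 'cy': 203.2518479603452, 'k1': -0.14633843832686072, 'rvec': array([ 2.0565286 , -2.15514918,  0.22979431]), 'tvec': array([0.01672228, 0.48488349, 1.27508091])}
side {'vertical_fov': 54.21695776779709, 'cx': 261.7537025371824, 'cy': 195.03442771063465, 'k1': -0.07965064573587162, 'rvec': array([ 2.05509514, -0.72562215,  0.39503843]), 'tvec': array([-0.38289414,  0.23707837,  1.1082453 ])}
{'time': 0.1, 'q': array([6.02346830e+01, 5.99525105e+00, 5.53198794e+00, 8.96048918e+01,
       2.38840499e-04, 7.75274391e+01]), 'qvel': array([-0.0573687 , -0.01643368,  0.15148225, -0.01654373,  0.05648442,
       -0.0989673 ]), 'joint_torque': array([ 8.78919382e-03, -5.58211792e+01,  5.04716527e+01,  1.31299353e-02,
       -1.21210683e-04, -2.78945873e-05]), 'tool_pos': array([0.17822729, 0.57269584, 0.30320403]), 'tcp_rot': array([-1.79933505e+02, -1.49527617e-02,  1.62707235e+02]), 'ft_force': array([0.54094561, 0.8371313 , 0.3737701 ]), 'torque': array([-0.03217584, -0.00526564, -0.00526183]), 'gripper_width': 0.08538591985625472} 0.0726
```

View pics/top0.png

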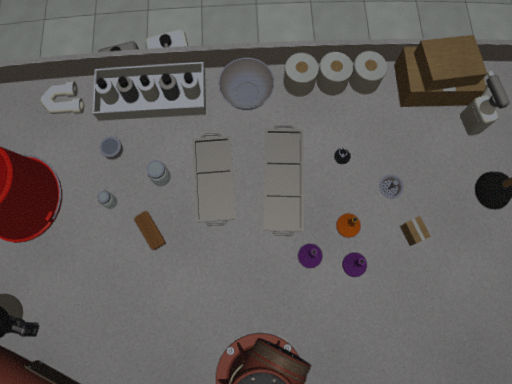

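View pics/side0.png

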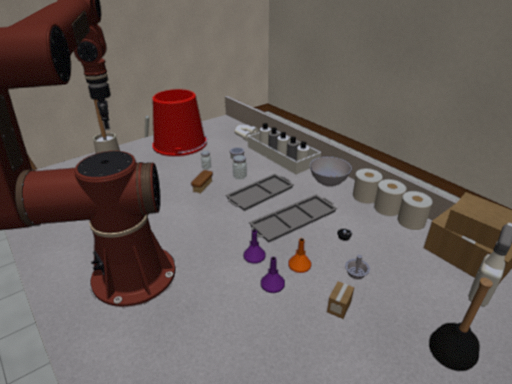

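```bash
cat > h.py <<'E'
import cv2,numpy as np
from plant import robot
def cal(n):
    c=robot.get_calibration(n); f=192/np.tan(np.radians(c['vertical_fov'])/2)
    R=cv2.Rodrigues(c['rvec'])[0]; return c,f,R,c['tvec']
def ray(n,u,v):
    c,f,R,t=cal(n); d=np.array([(u-c['cx'])/f,(v-c['cy'])/f]); s=d.copy()
    for _ in range(30): s=d/(1+c['k1']*(s@s))
    return -R.T@t, R.T@np.array([s[0],s[1],1])
def onz(n,u,v,z):
    o,d=ray(n,u,v); return o+d*(z-o[2])/d[2]
def proj(n,P):
    c,f,R,t=cal(n); p=R@np.asarray(P,float)+t; s=p[:2]/p[2]; s=s*(1+c['k1']*(s@s))
    return np.array([f*s[0]+c['cx'],f*s[1]+c['cy']])
def two(p1,p2):
    o1,d1=ray("top",*p1);o2,d2=ray("side",*p2)
    A=np.stack([d1,-d2],1); s=np.linalg.lstsq(A,o2-o1,rcond=None)[0]
    a=o1+s[0]*d1;b=o2+s[1]*d2; return (a+b)/2,np.linalg.norm(a-b)
def crop(img,u0,v0,u1,v1,k,name):
    c=cv2.resize(img[v0:v1,u0:u1],None,fx=k,fy=k,interpolation=cv2.INTER_CUBIC)
    cv2.imwrite("pics/"+name,np.clip(c.astype(float)*1.4,0,255).astype(np.uint8))
E
python3 - <<'E'
from h import *
t=cv2.imread("pics/top0.png")
crop(t,90,120,250,240,5,"tl.png");crop(t,250,120,440,285,4,"tr.png")
E
```

```text
(no output)
```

View pics/tl.png

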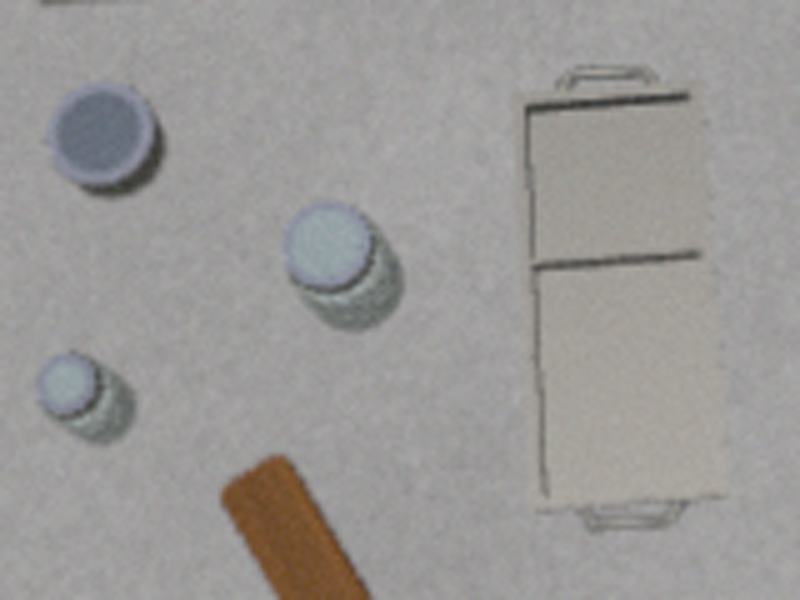

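View pics/tr.png

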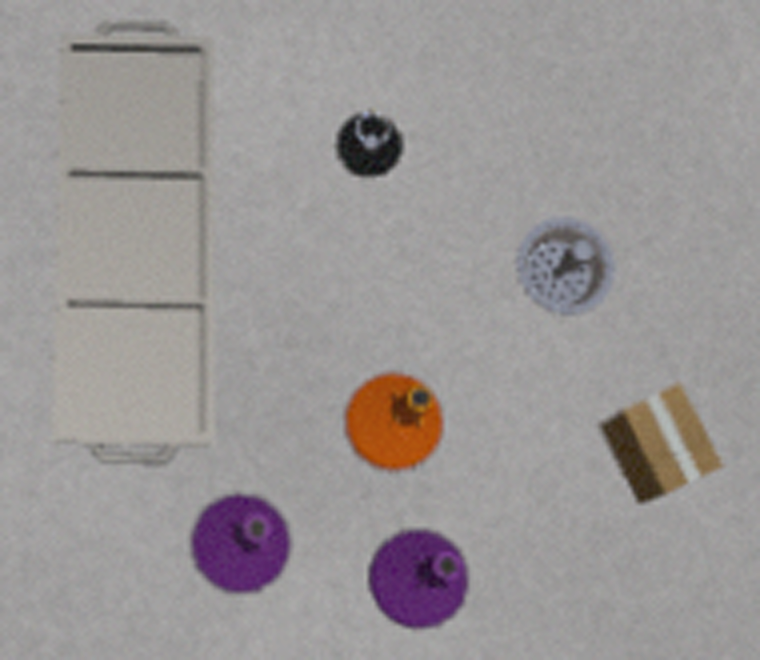

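```bash
python3 - <<'E'
from h import *
np.set_printoptions(precision=4,suppress=True)
t=cv2.imread("pics/top0.png");s=cv2.imread("pics/side0.png")
print("cams",ray("top",0,0)[0],ray("side",0,0)[0])
f=lambda a,u0,v0,k:(u0+(a[0]+.5)/k-.5,v0+(a[1]+.5)/k-.5)
L=lambda *a:f(a,90,120,5); R=lambda *a:f(a,250,120,4)
for nm,p,z in [("small",L(69,384),.074),("large",L(329,246),.088),("funnel spout",R(420,398),.1),("funnel mouth",R(394,421),.003),
 ("strainer rim",R(565,266),.027),("knob",R(583,250),.07),("plug",R(370,146),.012),("carton",R(670,440),.06),("pur1",R(241,543),.0),("pur2",R(418,578),0),("bowl",L(104,137),.03)]:
    print(nm,onz("top",*p,z)[:2])
# brush & others masks
hsv=cv2.cvtColor(t,cv2.COLOR_BGR2HSV)
m=cv2.inRange(hsv,(5,100,50),(20,255,255)); m[:200]=0;m[260:]=0;m[:,:120]=0;m[:,180:]=0
c=max(cv2.findContours(m,0,1)[0],key=cv2.contourArea)
w=np.array([onz("top",*p[0],.050)[:2] for p in c],np.float32); print("brush",cv2.minAreaRect(w))
m=cv2.inRange(hsv,(5,180,100),(20,255,255)); m[:,:320]=0;m[:205]=0;m[245:]=0;m[:,370:]=0
c=max(cv2.findContours(m,0,1)[0],key=cv2.contourArea)
print("funnel",cv2.minEnclosingCircle(np.array([onz("top",*p[0],.001)[:2] for p in c],np.float32)))
for nm,z,pts in [("t2",.018,[L(523,95),L(703,88),L(729,497),L(538,512)]),("t3",.018,[R(60,44),R(210,38),R(213,440),R(53,441)]),
 ("t2loops",.012,[L(606,69),L(637,529)]),("t3loops",.012,[R(137,24),R(134,462)]),("t2div",.018,[L(535,267),L(700,254)]),("t3divs",.018,[R(70,173),R(202,176),R(68,303),R(203,306)])]:
    print(nm,*[onz("top",*p,z)[:2] for p in pts])
crop(s,160,130,430,330,3,"sd.png")
hsv=cv2.cvtColor(s,cv2.COLOR_BGR2HSV)
E
```

```text
cams [0.1986 0.0004 1.3497] [-0.2047 -0.8578  0.8083]
small [0.5206 0.4182]
large [0.5899 0.2652]
funnel spout [ 0.4174 -0.2796]
funnel mouth [ 0.4183 -0.2806]
strainer rim [ 0.5232 -0.4134]
knob [ 0.5239 -0.4145]
plug [ 0.6263 -0.2797]
carton [ 0.3853 -0.4655]
pur1 [ 0.3353 -0.1625]
pur2 [ 0.3033 -0.289 ]
bowl [0.684  0.4155]
brush ((0.42241159081459045, 0.2910611629486084), (0.11038710176944733, 0.04240412637591362), 30.402162551879883)
funnel ((0.4180329740047455, -0.2808452546596527), 0.034123316407203674)
t2 [0.7007 0.1622] [0.6995 0.0535] [0.4488 0.0472] [0.4451 0.1579]
t3 [ 0.7156 -0.0511] [ 0.7153 -0.1647] [ 0.4085 -0.1453] [ 0.4134 -0.0304]
t2loops [0.7171 0.1122] [0.4336 0.1014]
t3loops [ 0.7314 -0.1107] [ 0.3963 -0.088 ]
t2div [0.5923 0.1567] [0.5955 0.0588]
t3divs [ 0.6134 -0.0532] [ 0.6065 -0.1509] [ 0.5145 -0.0464] [ 0.5076 -0.1447]
```

```bash
ls pics
```

```text
sd.png
side0.png
tl.png
top0.png
tr.png
```

View pics/sd.png

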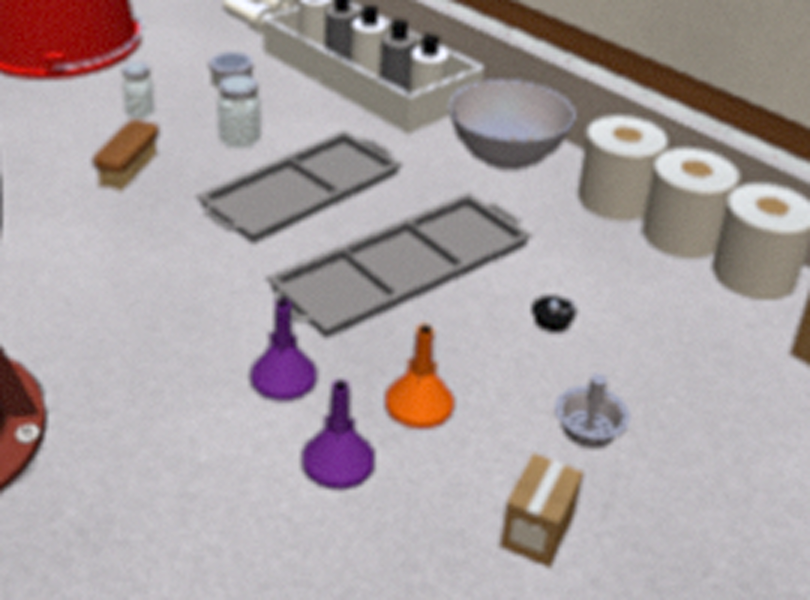

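```bash
cat >> h.py <<'E'
T3=(.563,-.0985,-.068); T2=(.5745,.106,.032)
def tw(T,x,y,z=0):
    c,s=np.cos(T[2]),np.sin(T[2]); return np.array([T[0]+c*x-s*y,T[1]+s*x+c*y,z])
E
python3 - <<'E'
from h import *
for n in("top","side"):
    im=cv2.imread(f"pics/{n}0.png"); k=4; u0,v0,u1,v1=(140,120,330,250) if n=="top" else (215,165,345,250)
    if n=="side":k=6
    im=cv2.resize(im[v0:v1,u0:u1],None,fx=k,fy=k,interpolation=cv2.INTER_CUBIC)
    def pl(P,col):
        q=np.array([((proj(n,p)-[u0,v0]+.5)*k-.5) for p in P]).round().astype(np.int32); cv2.polylines(im,[q],True,col,1)
    for T,hl,cs in((T3,.152,[(-.1,.048),(0,.048),(.1,.048)]),(T2,.124,[(-.05,.07),(.072,.048)])):
        pl([tw(T,a*hl,b*.054,.018) for a,b in((1,1),(1,-1),(-1,-1),(-1,1))],(0,0,255))
        for cx,h in cs: pl([tw(T,cx+a*h,b*.05,.018) for a,b in((1,1),(1,-1),(-1,-1),(-1,1))],(0,255,0))
    if n=="side":pass
    cv2.imwrite(f"pics/ov_{n}.png",im)
for n,P in(("small",(.5206,.4182,.074)),("large",(.5899,.2652,.088)),("brush",(.4224,.2911,.05)),("funnel",(.418,-.2805,.1)),("knob",(.5237,-.414,.07))):
    p=(proj("side",P)-[160,130]+.5)*3-.5; print(n,p.round(1))
E
```

```text
small [138.5  68.8]
large [240.   84.6]
brush [127.5 139.9]
funnel [428.4 329.9]
knob [601.5 378.5]
```

View pics/ov_top.png

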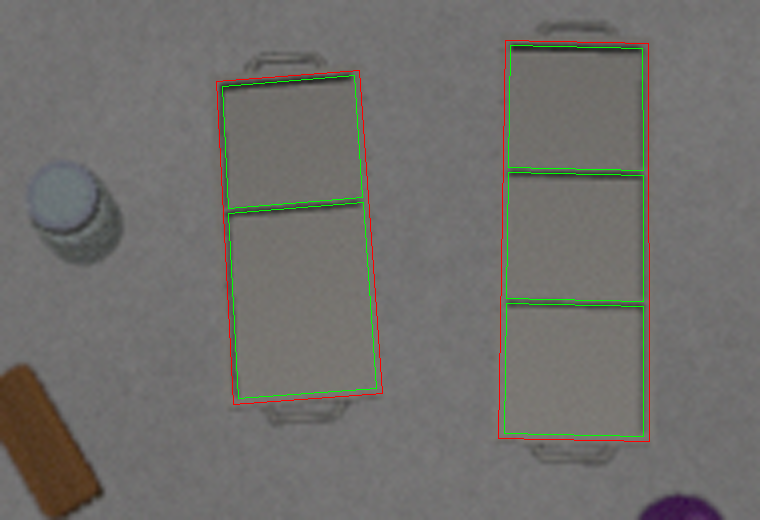

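View pics/ov_side.png

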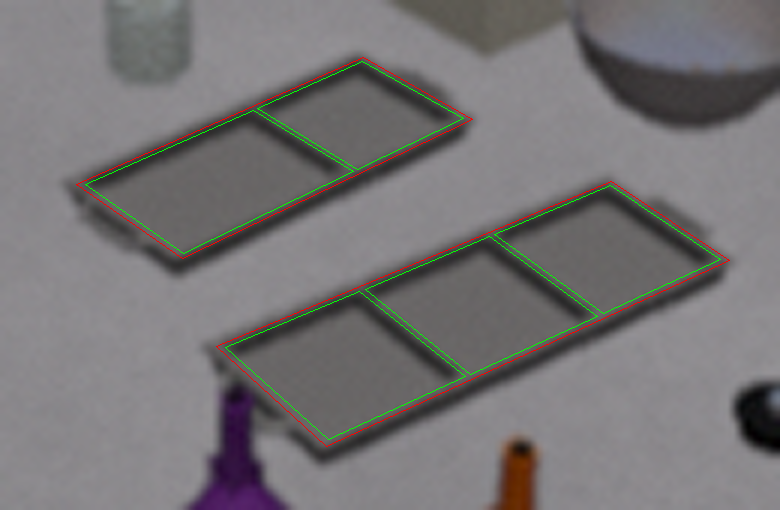

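```bash
cat >> h.py <<'E'
G=.054
def st(): 
    o=robot.observe(); return round(o['time'],1),o['tool_pos'].round(4),round(float(o['tcp_rot'][2]),1),round(o['gripper_width'],4),o['ft_force'].round(1)
def pick(xy,gz,yaw,op=.085,hi=.25):
    robot.set_gripper(op)
    robot.move_pose([*xy,hi],[180,0,yaw]); robot.line_to([*xy,gz+G],vel=.15)
    print("at",st()); robot.set_gripper(0.0); print("grip",st())
    robot.line_to([*xy,hi],vel=.15); print("up",st())
def place(T,x,y,gz,yaw,op=.085,hi=.25):
    p=tw(T,x,y)[:2]; yw=yaw+np.degrees(T[2])
    robot.move_pose([*p,hi],[180,0,yw])
    z=gz+.004+G
    robot.line_to([*p,z+.02],vel=.15); print("pre",st())
    g=robot.line_to([*p,z-.003],vel=.03,guard=4); print("down",g,st())
    robot.set_gripper(op); robot.line_to([*p,hi],vel=.2); print("rel",st())
E
python3 - <<'E'
from h import *
pick((.418,-.2803),.076,180)
cv2.imwrite("pics/s1.png",robot.grab_frame("side"))
place(T3,-.1,0,.076,180)
cv2.imwrite("pics/s2.png",robot.grab_frame("side"))
E
```

```text
at (4.4, array([ 0.4184, -0.2807,  0.131 ]), -180.0, 0.0849, array([ 0.7, -0.4, -0.1]))
grip (5.0, array([ 0.418 , -0.2803,  0.13  ]), -180.0, 0.0176, array([-0.4, -0.1, -0.5]))
up (5.9, array([ 0.4177, -0.28  ,  0.2489]), -180.0, 0.0178, array([-0.1,  0. , -0.1]))
pre (7.6, array([ 0.4635, -0.0923,  0.1548]), 176.1, 0.0179, array([ 0.4, -0. ,  1. ]))
down True (8.2, array([ 0.4631, -0.0915,  0.1338]), 176.1, 0.0176, array([-0.3,  0.9,  4.7]))
rel (9.6, array([ 0.4629, -0.0916,  0.2488]), 176.1, 0.0849, array([ 0.8, -0.2,  0.1]))
```

```bash
python3 - <<'E'
from h import *
a=cv2.imread("pics/s1.png")[80:330,160:430];b=cv2.imread("pics/s2.png")[80:330,160:430]
cv2.imwrite("pics/s12.png",cv2.resize(np.hstack([a,b]),None,fx=1.48,fy=1.48))
E
```

```text
(no output)
```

View pics/s12.png

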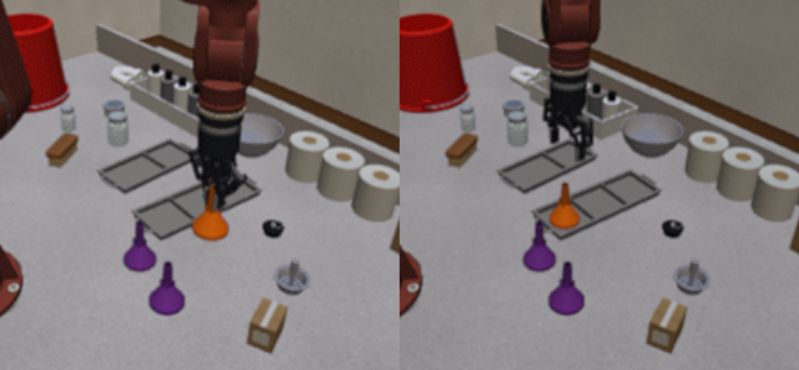

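The funnel was carried level in the grip (left picture) and now stands in the near compartment (right picture, around 565,210). Next are the strainer and the large jar.

```bash
python3 - <<'E'
from h import *
pick((.5237,-.414),.055,180)
place(T3,.1,0,.055,180)
cv2.imwrite("pics/s3.png",robot.grab_frame("side"))
pick((.59,.2652),.044,180)
cv2.imwrite("pics/s4.png",robot.grab_frame("side"))
E
python3 - <<'E'
from h import *
a=cv2.imread("pics/s3.png")[80:330,160:430];b=cv2.imread("pics/s4.png")[80:330,160:430]
cv2.imwrite("pics/s34.png",cv2.resize(np.hstack([a,b]),None,fx=1.48,fy=1.48))
E
```

```text
at (12.2, array([ 0.5242, -0.4145,  0.1104]), -180.0, 0.085, array([-0.3, -0.4,  0.1]))
grip (12.9, array([ 0.5237, -0.4139,  0.109 ]), -180.0, 0.0145, array([ 0. , -0.2,  0. ]))
up (14.0, array([ 0.5234, -0.4136,  0.2486]), 180.0, 0.0149, array([-0. ,  0.4, -3.6]))
pre (16.2, array([ 0.6633, -0.1057,  0.1343]), 176.1, 0.0141, array([ 0. , -0.6, -1.6]))
down True (16.8, array([ 0.6626, -0.1051,  0.1129]), 176.1, 0.0142, array([-0.5,  0.7,  5.2]))
rel (18.3, array([ 0.6624, -0.1052,  0.2484]), 176.1, 0.085, array([-0.1,  0.4, -0.7]))
at (21.2, array([0.5907, 0.2653, 0.0992]), 180.0, 0.085, array([-0. ,  0.7,  0.3]))
grip (21.5, array([0.5909, 0.2657, 0.0998]), -180.0, 0.0589, array([-0.8,  1.8,  6.7]))
up (22.7, array([0.5895, 0.2651, 0.2486]), 180.0, 0.0589, array([-0.7,  0.2, -3.3]))
```

View pics/s34.png

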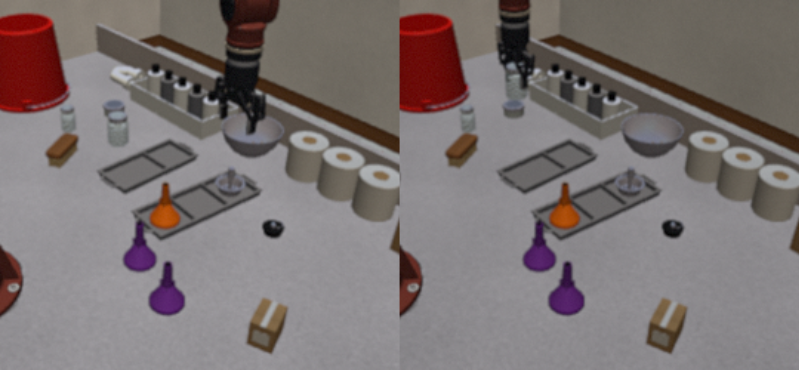

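The strainer stands in the far compartment (left picture, about 232,183), and the large jar is held level (right picture, about 515,85). I'll place the jar without releasing until its height is confirmed.

```bash
cat >> h.py <<'E'
def placej(T,x,y,gz,yaw,op=.085,hi=.25,lo=.003,grip_off=0):
    p=tw(T,x,y)[:2]; yw=yaw+np.degrees(T[2])
    robot.move_pose([*p,hi],[180,0,yw]); z=gz+.004+G
    robot.line_to([*p,z+.02],vel=.15); robot.pause(.2)
    for i in range(6):
        g=robot.line_to([*p,z-lo],vel=.03,guard=4); zz=robot.observe()['tool_pos'][2]; print("down",g,st())
        if zz<z+.004: break
    else: print("NOT RELEASED"); return
    robot.set_gripper(op); robot.line_to([*p,hi],vel=.2); print("rel",st())
E
python3 - <<'E'
from h import *
placej(T3,0,0,.044,180)
pick((.5206,.4182),.037,180)
cv2.imwrite("pics/s5.png",robot.grab_frame("side"))
placej(T2,.072,0,.037,180)
cv2.imwrite("pics/s6.png",robot.grab_frame("side"))
a=cv2.imread("pics/s5.png")[80:330,160:430];b=cv2.imread("pics/s6.png")[80:330,160:430]
cv2.imwrite("pics/s56.png",cv2.resize(np.hstack([a,b]),None,fx=1.48,fy=1.48))
E
```

```text
down True (25.9, array([ 0.5628, -0.0984,  0.1038]), 176.1, 0.0586, array([-1.8,  0.6,  6.1]))
rel (27.2, array([ 0.5626, -0.0983,  0.2486]), 176.1, 0.0849, array([-0. ,  0.4, -0.3]))
at (30.5, array([0.5212, 0.4185, 0.0923]), 180.0, 0.085, array([-0.8,  0.5,  0.3]))
grip (31.0, array([0.5212, 0.4186, 0.0921]), -180.0, 0.0426, array([0.4, 0.5, 5.1]))
up (32.2, array([0.5202, 0.418 , 0.2486]), 180.0, 0.0421, array([-0.4,  0.1, -2.9]))
down True (35.3, array([0.6462, 0.1083, 0.0961]), -178.2, 0.0429, array([-0.8, -0.1,  4.7]))
rel (36.8, array([0.646 , 0.1083, 0.2484]), -178.2, 0.085, array([ 0.4, -0.2, -1.2]))
```

View pics/s56.png

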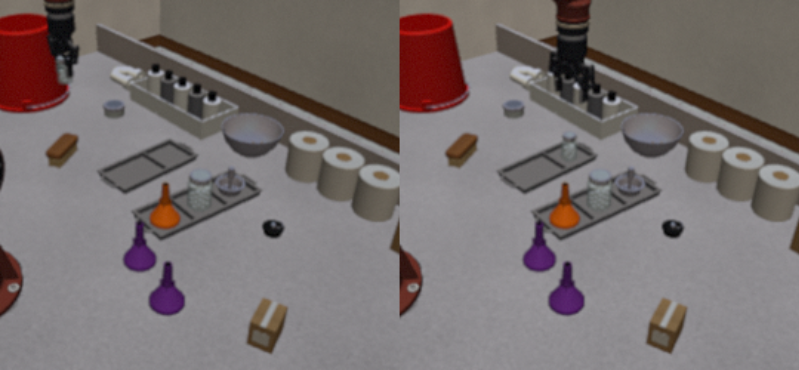

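Both jars stand in their compartments (right picture, large at about 599,190 and small at about 569,147). The brush is next.

```bash
python3 - <<'E'
from h import *
pick((.4224,.2911),.038,-149.6)
cv2.imwrite("pics/s7.png",robot.grab_frame("side"))
placej(T2,-.05,0,.038,180)
robot.goto_joints([60.235, 5.964, 5.575, 89.605, 0, 77.527])
robot.pause(.5)
cv2.imwrite("pics/s8.png",robot.grab_frame("side"));cv2.imwrite("pics/t8.png",robot.grab_frame("top"))
a=cv2.imread("pics/s8.png");b=cv2.imread("pics/t8.png")
crop(a,160,130,430,330,2,"f1.png");crop(b,90,120,440,285,2,"f2.png");print(st())
E
```

```text
at (39.4, array([0.4231, 0.2913, 0.093 ]), -149.6, 0.0846, array([-0.8,  0.5, -0.3]))
grip (39.8, array([0.4229, 0.2913, 0.0928]), -149.6, 0.045, array([-0.4, -0. ,  5.6]))
up (41.0, array([0.422 , 0.2909, 0.2488]), -149.6, 0.0454, array([ 0.3,  0. , -1.3]))
down True (43.8, array([0.5243, 0.1044, 0.0968]), -178.2, 0.0451, array([-0.4, -0. ,  4.1]))
rel (45.2, array([0.5241, 0.1044, 0.2487]), -178.2, 0.0849, array([ 0.1, -0. , -1. ]))
(47.9, array([0.1783, 0.5729, 0.3039]), 162.7, 0.085, array([ 0.5, -0.1,  1. ]))
```

View pics/f1.png

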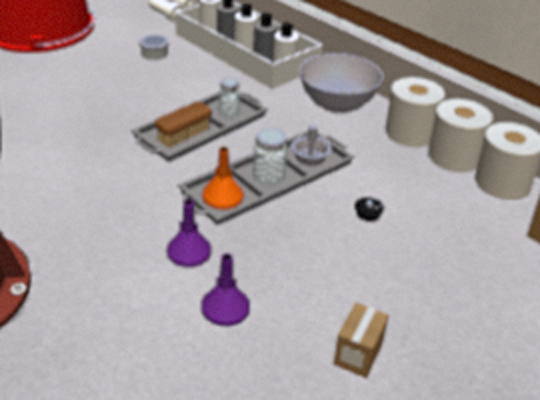

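View pics/f2.png

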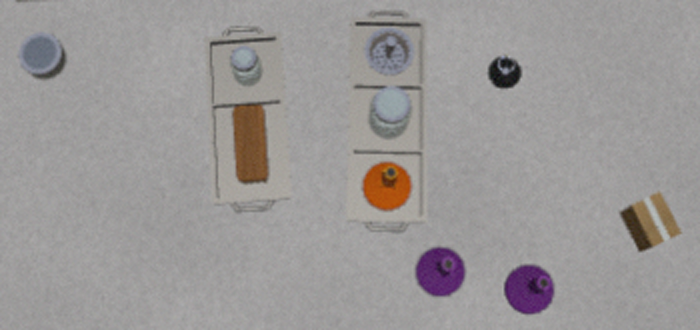

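The pictures show every item in its own compartment. In the top view the brush looks close to the divider, so I'll measure positions before handing in.

```bash
python3 - <<'E'
from h import *
t=cv2.imread("pics/t8.png");hsv=cv2.cvtColor(t,cv2.COLOR_BGR2HSV)
def loc(T,w): 
    d=np.array(w)-T[:2];c,s=np.cos(T[2]),np.sin(T[2]);return ((c*d[0]+s*d[1])*1e3).round(1),((-s*d[0]+c*d[1])*1e3).round(1)
m=cv2.inRange(hsv,(5,100,50),(20,255,255));m[:,:200]=0;m[:,235:]=0;m[:160]=0;m[225:]=0
c=max(cv2.findContours(m,0,1)[0],key=cv2.contourArea)
r=cv2.minAreaRect(np.array([onz("top",*p[0],.054)[:2] for p in c],np.float32));print("brush",r,loc(T2,r[0]))
f=lambda a,b:(90+(a+.5)/2-.5,120+(b+.5)/2-.5)
for n,T,p,z in(("small",T2,(243,58),.078),("large",T3,(393,104),.092),("funnel",T3,(390,173),.104),("funnelbase",T3,(387,187),.006),("knob",T3,(391,42),.074),("rim",T3,(388,52),.031)):
    print(n,loc(T,onz("top",*f(*p),z)[:2]))
E
```

```text
brush ((0.5257724523544312, 0.10197265446186066), (0.11177753657102585, 0.04277844727039337), 2.063217878341675) (np.float64(-48.8), np.float64(-2.5))
small (np.float64(70.1), np.float64(-1.8))
large (np.float64(-0.8), np.float64(-3.6))
funnel (np.float64(-101.8), np.float64(0.6))
funnelbase (np.float64(-101.7), np.float64(-1.0))
knob (np.float64(97.4), np.float64(-1.5))
rim (np.float64(97.3), np.float64(0.4))
```

Everything measures within about 4 mm of its compartment centre, and top and base positions agree where I measured both, so those items stand upright.

```bash
python3 - <<'E'
from plant import robot
robot.job_done(); print(robot.observe()['time'])
E
```

```text
the job is handed in; nothing more can be done
the job is handed in; nothing more can be done
```

Both kits are made up and the job was handed in at about 48 s of the 136 s allowed. The hand-in itself reports no verdict.

- **Sink kit (tray3):** the funnel is in the near compartment, the large jar in the middle and the strainer in the far one.
- **Washroom kit (tray2):** the brush is bristles down in the long compartment and the small jar is in the square one.
- **Setting down:** each item was lowered until contact was felt. That came at heights matching the tray floor to within about 2 mm, so neither jar was dropped.
- **Last checks:** in the final top view each item was within about 4 mm of its compartment's centre. For the funnel and strainer the top and base positions agreed, so they stand upright. The jars and brush I judged upright by eye from both views.
- **Bystanders:** the sink plug, tin and carton look where they were in both views; I did not measure them again. The arm went back to its start pose, touching nothing. No check failed or disagreed.

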